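Put the flat battery pack on charge

ROBOT

A 6-joint arm with a two-finger parallel gripper is mounted at the origin on a cart in front of the work surface, level with it; the furniture and walls round the work are solid. World frame = base frame: x ahead of the robot, y to its left, z up, the work surface at z = 0. Lengths are in m, angles in rad, forces in N, time in s.
With the tool pointing down it reaches from about 0.35 to 0.775 m from the base axis. Payload 7.3 kg.
Tool frame: the origin (TCP) lies at the very end of the fingers, on their centre line; the grasp point (between the pads) lies robot.pinch_z behind it (robot.pinch_z is the distance from the TCP to the grasp point, in m); y points along the fingers, z is the direction in which the jaws open and shut, and the axes are right-handed (so a half turn about y gives the same grasp; the last joint's range is limited). The gripper opens to 92 mm and grips with 3 to 60 N. Pads are 19 mm wide; open, the fingers measure 130 mm over their backs; the gripper's body (75 mm by 190 mm) begins 47 mm behind the grasp point.
Start: joints at [-1.295, 0.342, 1.524, -0, 1.275, -0.146], TCP at [0.215, -0.479, 0.227] pointing down, gripper open.
Joint ranges: [-2.53, 2.53], [-0.77, 2.02], [0.04, 2.7], [-1, 4.14], [0.28, 2.66], [-3.11, 3.11]. Speed limits (rad/s): [2.57, 2.57, 3.14, 3.14, 3.14, 3.14].

INTERFACE

Orientations are given as [roll, pitch, yaw] about the fixed x, y, z axes, in that order (R = Rz(yaw) Ry(pitch) Rx(roll)).
In Python, from cell import status, viewer, robot gives the robot as it stands. The module is installed in compiled form; this text tells all that it offers.
- The arm moves only by the shell command python3 -m pendant 'ROWS' [FORCE]. ROWS is JSON, a list that holds one entry, the list of rows, each a list of 7 numbers: the shift along the tool's x, y, z in cm, then the turn, a rotation vector about the tool's x, y, z in rad, then the finger opening in cm, from 0 to 9.18. A call has 1 to 20 rows; each row is the pose to reach, as a shift and turn from the pose commanded when the call began, along the tool's axes at that moment; what a row does not reach only later rows make up. A row lasts 1/10 s, in which the tool goes at most 50 mm and 8.59 degrees, less where a joint would pass 70% of its speed; a pose out of reach is approached as far as the arm can. A call with a gripper value outside its range is refused whole. The fingers move at their own pace and stop on an object; FORCE is the grip in N (left out, the last holds). Time passes only in rows, so rows that repeat a pose let the fingers close. It gives the time, the measured TCP pose, the force and the opening at its end, in the units of the state.
- status.observe(): the state, without advancing time (a new reading comes with each control period).
- viewer.read_camera(name): name is "scene" or "top" or "wrist"; returns a dict with "image" (480x640x3 uint8, red, green, blue), "range_z" (480x640 float32, m along the optical axis (not along the pixel's ray), 0 where there is no reading), "fx", "fy", "cx", "cy" (pixels), "camera_from_world" (4x4, takes a point from world to camera coordinates). Camera axes: x right, y up, looking along -z (the intrinsics and any distortion apply to the point x, -y, -z); pixel columns grow to the right and rows downward; lengths in m; the calibration is good to about 2 mm. A picture is of the moment at which its call begins.
- robot.hand_in(): hands the job in, once; it reports no verdict.
The state is a dict: "time": time; "qpos": joint angles; "qvel": joint speeds; "joint_efforts": joint torques, N m; "tool_pos": TCP position; "tool_rot": TCP orientation; "contact_force": force on the tool from outside, world axes, zero at the start; "torque": the same for the moment, N m; "opening": finger opening in m.
Only numpy, scipy, OpenCV 4.12 (cv2) and the standard library are available. Lean on these libraries where they do the work, as an engineer would, in place of code of your own. Each camera call takes 0.05 s, during which the arm holds its last target. There are 200 camera calls.

TASK

One of the two cordless-tool battery packs is flat: it shows a red light, the charged one a green light. Put the flat pack upright into the charger on the bench and push it straight down past the sprung ball in the side of the pocket until it clicks and stands fully home, then let go of it. Leave the charged pack standing where it is.

Things in the scene. Friction and masses are not known exactly. Their poses are not given: they have to be found in the camera images.
- pack_flat: flat battery pack, grey with black ends, RED light windows on top and high on both x faces; 34 (own x) x 44 (own y) x 110 mm tall, 0.25 kg, upright. Origin: centre of underside, z up. A groove 7 mm deep crosses each y face 18 to 36 mm above the underside. Fits the charger either way round (half turn). Grip across its 34 mm, along own x, 80 to 100 mm above the underside.
- pack_full: charged battery pack: same shape, size and colours, but with GREEN light windows; stays where it is
- charger: dark charger fixed to the bench, 66 (own x) x 75 (own y) x 66 mm tall. Origin: centre of its underside, under the pocket's centre, z up. Pocket 38 (x) x 47 (y) mm, floor 10 mm above the origin, straight to 52, flared 10 mm outward up to the rim at 66. The pack goes in with its x along the charger's x. Base plate 110 x 120 x 8; a plunger barrel sticks out 19 mm at +y.
- side_ball (a joint): sprung 16 mm steel ball in the pocket's +y wall, centre 37 mm above the charger's origin, 6 mm into the pocket. Value in m: 0 = out, up to 0.0075 pushed back. The pack pushes it back 2 to 6 mm while its underside is about 28 to 6 mm above the pocket floor (push of 5 to 10 N); then it springs out into the groove, near 0, and holds the pack.

How it is judged:
On the way:
1. the robot pushes the red-lit pack down past the sprung ball (fingers on the pack while it holds the ball pushed back), rather than letting it drop in (value of joint side_ball above 0.0012 m and z of pack_flat in the frame of charger below 0.036 m and horizontal distance between pack_flat and charger below 0.012 m and contact force between any of the fingers, the arm and pack_flat above 1 N), for 0.04 s.
At the end, for the whole second after the job is handed in: The red-lit pack stands upright (within 8 deg) and still in the pocket, underside within 3.5 mm of the pocket floor, centre within 8 mm of the pocket's, the side ball sprung out into its groove (under 2 mm pushed back); the green-lit pack stands upright within 30 mm of where it was (z of pack_flat in the frame of charger below 0.0135 m and horizontal distance between pack_flat and charger below 0.008 m and angle between pack_flat's own z axis and vertical below 0.14 rad and value of joint side_ball below 0.002 m and linear speed of pack_flat below 0.02 m/s and distance of pack_full from where it was at the start of the episode below 0.03 m and angle between pack_full's own z axis and vertical below 0.17 rad); the robot touches nothing.
It also fails if it takes over 38 s, if anything falls off the work surface, if the arm or the gripper's body presses on something with over 40 N, if the wrist force passes 120 N, or if a joint passes its speed limit or range.

## Working session

There is one attempt and no reset: what is moved stays moved. The work goes in short steps, Python scripts to look and compute and a shell command to move; the robot and the scene stay as the last step left them, time stands still between calls to the robot, and variables do not carry over. Pictures are saved under pics/ and viewed, about 8 in all and at most 12, crops included, and the job is handed in when it is done.

```bash
mkdir -p pics; cat > h.py <<'E'
import numpy as np, cv2
from cell import status, viewer, robot
def cam(n):
    c=viewer.read_camera(n); return c
def pts(c):
    z=c["range_z"]; v,u=np.mgrid[:480,:640]
    P=np.stack([(u-c["cx"])/c["fx"]*z,-(v-c["cy"])/c["fy"]*z,-z,np.ones_like(z)],-1)
    W=P@np.linalg.inv(c["camera_from_world"]).T
    W=W[...,:3]; W[z==0]=np.nan; return W
E
python3 - <<'E'
from h import *
s=status.observe(); print({k:np.round(v,3) for k,v in s.items()}, robot.pinch_z)
for n in("scene","top"):
    c=cam(n); print(n,c["fx"],c["cx"],c["cy"],[k for k in c]); cv2.imwrite(f"pics/{n}0.png",c["image"][...,::-1]); np.savez(f"{n}0.npz",**c)
    print(np.round(np.linalg.inv(c["camera_from_world"]),3))
E
```

```text
{'time': np.float64(0.0), 'qpos': array([-1.295,  0.343,  1.525,  0.   ,  1.275, -0.146]), 'qvel': array([-0.001, -0.001,  0.002,  0.   ,  0.   , -0.001]), 'joint_efforts': array([  0.   , -43.124, -24.423,   0.072,   0.056,  -0.   ]), 'tool_pos': array([ 0.215, -0.479,  0.226]), 'tool_rot': array([-1.572,  0.   , -2.72 ]), 'contact_force': array([ 0.004,  0.369, -0.159]), 'torque': array([ 0.023, -0.009,  0.012]), 'opening': np.float64(0.092)} 0.0188
scene 464.2955744452087 319.252601605631 239.51061198922372 ['image', 'range_z', 'fx', 'fy', 'cx', 'cy', 'camera_from_world']
[[-0.754  0.373 -0.541 -0.019]
 [-0.657 -0.457  0.6    0.575]
 [-0.023  0.808  0.589  0.616]
 [ 0.     0.     0.     1.   ]]
top 494.18588885380586 320.00578104471674 241.34512734503497 ['image', 'range_z', 'fx', 'fy', 'cx', 'cy', 'camera_from_world']
[[ 0.012  0.998 -0.062  0.473]
 [-1.     0.013  0.007  0.001]
 [ 0.008  0.062  0.998  0.975]
 [ 0.     0.     0.     1.   ]]
```

View pics/top0.png

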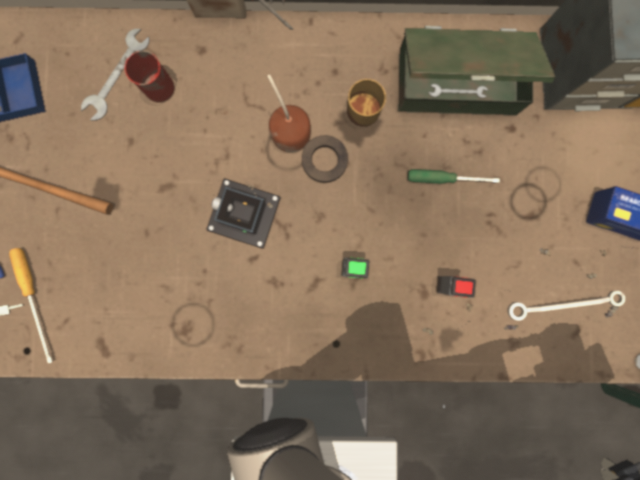

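View pics/scene0.png

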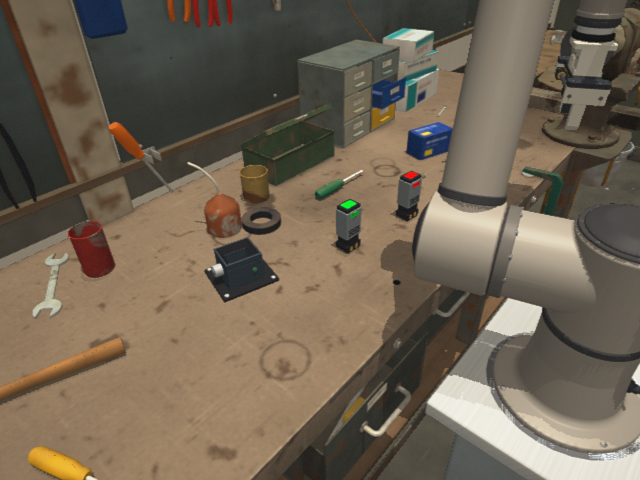

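The top view shows the red pack at about (463,287), the green pack at (357,268) and the charger at (243,212), with its barrel on the image left at (215,203), which is about world +y. Next I'll measure them.

```bash
python3 - <<'E'
from h import *
c=dict(np.load("top0.npz")); W=pts(c)
def rays(uv,h):
    M=np.linalg.inv(c["camera_from_world"]); uv=np.float64(uv)
    d=np.c_[(uv[:,0]-c["cx"])/c["fx"],-(uv[:,1]-c["cy"])/c["fy"],-np.ones(len(uv))]@M[:3,:3].T
    o=M[:3,3]; return (o+d*((h-o[2])/d[:,2])[:,None])[:,:2]
def rect(mask,h,nm):
    n,l,s,_=cv2.connectedComponentsWithStats(mask.astype(np.uint8)); k=1+s[1:,4].argmax()
    v,u=np.where(l==k); xy=rays(np.c_[u,v],h)
    r=cv2.minAreaRect((xy*1000).astype(np.float32)); print(nm,s[k],np.round(r[0],1),np.round(r[1],1),round(r[2],1),"z med",np.nanmedian(W[v,u,2]),"mean depth xy",np.nanmedian(W[v,u,:2],0)); return xy
Z=W[...,2]; v,u=np.mgrid[:480,:640]
def box(a,b,e,f): return (u>a)&(u<b)&(v>e)&(v<f)
R,G,B=[c["image"][...,i].astype(int) for i in range(3)]
for nm,b in(("red",box(430,490,265,310)),("green",box(335,380,250,285))):
    rect(b&(Z>.1)&(Z<.12),.11,nm+" top")
    m=b&((R>180)&(G<110) if nm=="red" else (G>180)&(R<120)); rect(m,.11,nm+" light")
b=box(195,290,165,260)
rect(b&(Z>.058),.066,"rim")
rect(b&(Z>.004)&(Z<.014),.008,"plate")
m=b&(np.minimum(np.minimum(R,G),B)>150); n,l,s,ce=cv2.connectedComponentsWithStats(m.astype(np.uint8))
for i in range(1,n):
  if s[i,4]>3: print(ce[i],s[i,4],rays([ce[i]],.008),W[int(ce[i][1]),int(ce[i][0])])
cr=[c["image"][255:315,425:495],c["image"][165:260,195:290]]
cv2.imwrite("pics/crop1.png",np.hstack([cv2.resize(x,(400,400),interpolation=cv2.INTER_CUBIC) for x in cr])[...,::-1])
E
```

```text
red top [450 277  27  21 472] [ 450.5 -255.9] [44.2 34.2] 85.0 z med 0.10966654747576954 mean depth xy [ 0.45022213 -0.25582156]
red light [456 281  17  13 187] [ 450.5 -257.2] [28.3 20. ] 84.4 z med 0.11057133265368418 mean depth xy [ 0.45023789 -0.2565618 ]
green top [344 258  26  21 458] [481.9 -69.9] [43.3 33.3] 84.7 z med 0.1095924176181895 mean depth xy [ 0.48126615 -0.07031581]
green light [349 261  17  13 193] [482.8 -70.5] [20.9 28. ] 0.4 z med 0.11059117415337105 mean depth xy [ 0.48273457 -0.07030931]
rim [215 187  49  46 704] [586.9 144.8] [75.7 66.1] 72.9 z med 0.06387878125684798 mean depth xy [0.58815923 0.14682098]
plate [ 207  179   74   70 1665] [588.2 144.5] [119.7 112. ] 72.7 z med 0.007627550022034524 mean depth xy [0.56882746 0.12943314]
[226.38461538 182.38461538] 13 [[0.64741455 0.18003642]] [0.6481894  0.18083232 0.00789053]
[274.5        197.71428571] 14 [[0.61823734 0.08470552]] [0.61971111 0.08575533 0.00753949]
[215.72413793 202.86206897] 58 [[0.60649897 0.19998764]] [0.60273565 0.19336942 0.04691645]
[229.6 207.2] 5 [[0.59827884 0.17254499]] [0.59409987 0.16746374 0.04301387]
[210.71428571 227.5       ] 14 [[0.5577664  0.20855705]] [0.55880321 0.21015427 0.00719527]
[259.23529412 243.23529412] 17 [[0.52808412 0.11294957]] [0.52862419 0.11359002 0.00653203]
```

View pics/crop1.png

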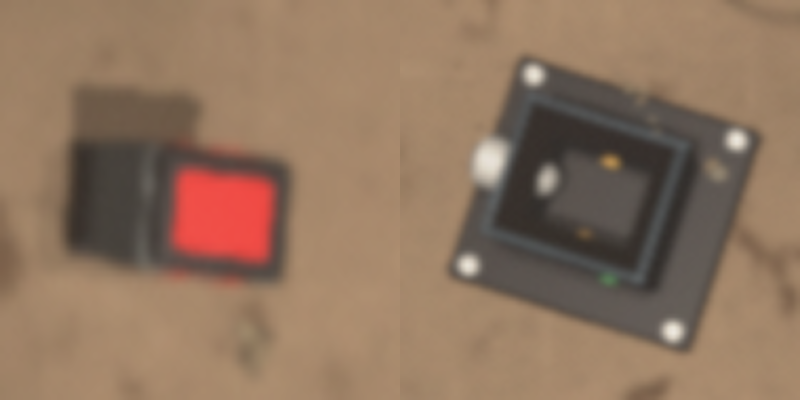

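The crop shows the light centred on the pack top. The charger's ball is on its left (+y) wall, and the measured sizes match the spec. Next I'll move above the red pack.

```bash
cat >> h.py <<'E'
from scipy.spatial.transform import Rotation as Ro
def go(x,y,z,ang):
    "row for TCP at x,y,z pointing down with jaw axis (tool z) at ang deg in the world"
    s=status.observe(); R=Ro.from_euler('xyz',s["tool_rot"])
    T=Ro.from_euler('xyz',[-np.pi/2,0,np.radians(ang-90)])
    d=R.inv().apply(np.array([x,y,z])-s["tool_pos"])*100
    print("row",np.round(d,2),np.round((R.inv()*T).as_rotvec(),3),"tcp",np.round(s["tool_pos"],4),"q",np.round(s["qpos"],2),"F",np.round(s["contact_force"],1),"t",s["time"])
E
python3 -c "
from h import *
go(.4505,-.256,.226,-5)"
```

```text
row [-3.061e+01  3.000e-02 -1.066e+01] [ 1.000e-03 -1.062e+00 -1.000e-03] tcp [ 0.2149 -0.4786  0.2261] q [-1.29  0.34  1.52 -0.    1.28 -0.15] F [-0.2 -0.8  0. ] t 0.1
```

```bash
python3 -m pendant '[[[-30.6,0,-10.65,0,-1.062,0,9],[-30.6,0,-10.65,0,-1.062,0,9],[-30.6,0,-10.65,0,-1.062,0,9],[-30.6,0,-10.65,0,-1.062,0,9],[-30.6,0,-10.65,0,-1.062,0,9],[-30.6,0,-10.65,0,-1.062,0,9],[-30.6,0,-10.65,0,-1.062,0,9],[-30.6,0,-10.65,0,-1.062,0,9],[-30.6,0,-10.65,0,-1.062,0,9],[-30.6,0,-10.65,0,-1.062,0,9],[-30.6,0,-10.65,0,-1.062,0,9],[-30.6,0,-10.65,0,-1.062,0,9]]]'
python3 - <<'E'
from h import *
c=cam("wrist"); cv2.imwrite("pics/w1.png",c["image"][...,::-1]); np.savez("w1.npz",**c)
print(np.round(np.linalg.inv(c["camera_from_world"]),3)); go(.4505,-.256,.072,-5)
W=pts(c); Z=W[...,2]; m=(abs(Z-.11)<.006)&(np.hypot(W[...,0]-.45,W[...,1]+.256)<.05)
xy=W[m][:,:2]; print(m.sum(),np.median(Z[m]),cv2.minAreaRect((xy*1000).astype(np.float32)))
E
```

```text
time: 1.3
tool_pos: [0.4499, -0.2575, 0.2268]
tool_rot: [-1.571, -0.0, -1.66]
contact_force: [-0.4, -0.2, 0.1]
opening: 0.09
[[ 0.996  0.088  0.023  0.455]
 [-0.091  0.963  0.253 -0.19 ]
 [ 0.    -0.254  0.967  0.385]
 [ 0.     0.     0.     1.   ]]
row [-0.14 15.48  0.04] [-0.    -0.002  0.   ] tcp [ 0.45   -0.2573  0.2268] q [-0.67  0.33  1.54 -0.    1.27 -0.58] F [ 0.7 -0.5 -0.5] t 1.35
2101 0.11034520658488489 ((450.0579833984375, -257.745849609375), (42.317142486572266, 31.595523834228516), 84.0871810913086)
```

View pics/w1.png

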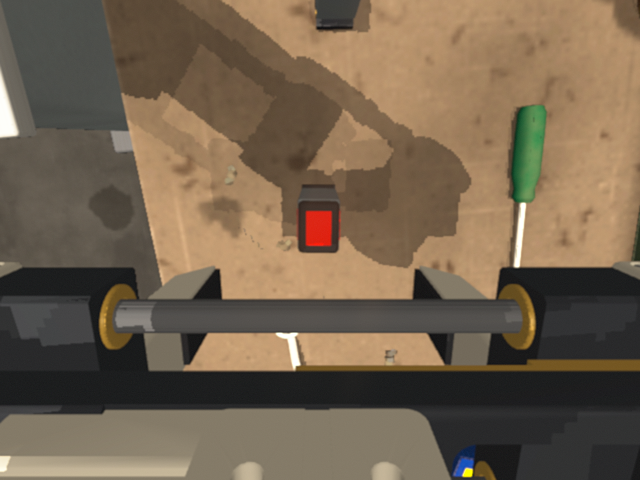

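The wrist view has the red pack top at (318,228), centred between the fingers, and both cameras agree within 2 mm. I'll descend straight down and close.

```bash
python3 -m pendant '[[[0,5,0,0,0,0,9],[0,9,0,0,0,0,9],[0,12,0,0,0,0,9],[0,14,0,0,0,0,9],[0,15.4,0,0,0,0,9],[0,15.4,0,0,0,0,9],[0,15.4,0,0,0,0,7],[0,15.4,0,0,0,0,5],[0,15.4,0,0,0,0,4],[0,15.4,0,0,0,0,3],[0,15.4,0,0,0,0,2],[0,15.4,0,0,0,0,2],[0,15.4,0,0,0,0,2],[0,15.4,0,0,0,0,2]]]' 30
python3 -c "
from h import *
go(.45,-.257,.072,-5)"
```

```text
time: 2.75
tool_pos: [0.4506, -0.2565, 0.0728]
tool_rot: [-1.571, -0.0, -1.658]
contact_force: [-0.2, 0.7, 0.3]
opening: 0.0341
row [ 0.05  0.08 -0.05] [-0.  0.  0.] tcp [ 0.4506 -0.2565  0.0728] q [-0.67  0.51  1.74 -0.    0.89 -0.58] F [-0.2  0.7  0.3] t 2.75
```

```bash
python3 -m pendant '[[[0,-1,0,0,0,0,2],[0,-3,0,0,0,0,2],[0,-6,0,0,0,0,2],[0,-10,0,0,0,0,2],[0,-14,0,0,0,0,2],[0,-16,0,0,0,0,2],[0,-16,0,0,0,0,2]]]' 40
python3 - <<'E'
from h import *
go(.587,.145,.233,-17.1)
E
```

```text
time: 3.45
tool_pos: [0.4517, -0.2574, 0.2363]
tool_rot: [-1.565, -0.004, -1.658]
contact_force: [-0.2, -0.9, -2.2]
opening: 0.0337
row [-41.26   0.23   9.99] [-0.006  0.212  0.003] tcp [ 0.4517 -0.2574  0.2363] q [-0.67  0.32  1.53 -0.    1.29 -0.58] F [-0.2 -0.9 -2.2] t 3.45
```

```bash
python3 -m pendant '[[[-2,0,0.5,0,0.02,0,2],[-5,0,1.2,0,0.04,0,2],[-9,0,2.2,0,0.06,0,2],[-13,0,3.1,0,0.08,0,2],[-17,0,4.1,0,0.1,0,2],[-21,0,5.1,0,0.12,0,2],[-25,0,6.1,0,0.14,0,2],[-29,0,7,0,0.16,0,2],[-33,0,8,0,0.18,0,2],[-36.5,0,8.8,0,0.2,0,2],[-39,0,9.4,0,0.212,0,2],[-40.5,0,9.8,0,0.212,0,2],[-41.2,0,9.95,0,0.212,0,2],[-41.2,0,9.95,0,0.212,0,2],[-41.2,0,9.95,0,0.212,0,2],[-41.2,0,9.95,0,0.212,0,2]]]'
python3 - <<'E'
from h import *
for n in("wrist","top"):
    c=cam(n); cv2.imwrite(f"pics/{n}2.png",c["image"][...,::-1]); np.savez(f"{n}2.npz",**c)
go(.587,.145,.233,-17.1)
c=dict(np.load("wrist2.npz")); W=pts(c); Z=W[...,2]
near=np.hypot(W[...,0]-.587,W[...,1]-.145)<.09
for nm,lo,hi in(("packtop",.262,.285),("rim",.058,.070),("plate",.003,.012)):
    m=(near&(Z>lo)&(Z<hi)).astype(np.uint8); n,l,s,_=cv2.connectedComponentsWithStats(m); k=1+s[1:,4].argmax(); m=l==k
    print(nm,s[k],np.nanmedian(Z[m]),cv2.minAreaRect((W[m][:,:2]*1000).astype(np.float32)))
E
```

```text
time: 5.05
tool_pos: [0.5853, 0.144, 0.2327]
tool_rot: [-1.571, -0.0, -1.871]
contact_force: [1.0, -0.4, -2.8]
opening: 0.0335
row [-0.12 -0.01  0.13] [-0.    -0.002  0.   ] tcp [0.5854 0.1443 0.2329] q [ 0.11  0.48  1.29 -0.    1.37  0.41] F [-0.7 -1.2 -1.7] t 5.15
packtop [ 258  333  118   32 3502] 0.2709386210746486 ((582.69384765625, 138.38059997558594), (23.456378936767578, 39.01357650756836), 72.05058288574219)
rim [ 283  170   74   78 1853] 0.06498360630735761 ((587.9380493164062, 147.79989624023438), (71.05989074707031, 66.05022430419922), 72.47000885009766)
plate [ 266  144  107  110 4496] 0.008111104538257002 ((588.4891357421875, 145.3760528564453), (118.41825866699219, 112.67837524414062), 72.69487762451172)
```

View pics/wrist2.png

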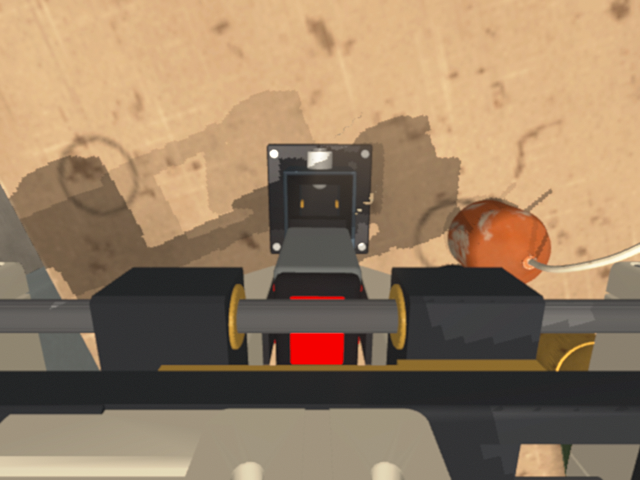

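The wrist view has the charger pocket at (320,205) with its barrel at the top (+y), and the pack held at (318,320). I'll measure pack and charger in this one image to get their relative offset.

```bash
python3 - <<'E'
from h import *
c=dict(np.load("wrist2.npz")); W=pts(c); s=status.observe()
a=np.radians(-17.2); ex=np.array([np.cos(a),np.sin(a)]); ey=np.array([-ex[1],ex[0]])
D=W[...,:2]-s["tool_pos"][:2]; X=D@ex*1000; Y=D@ey*1000; Z=W[...,2]*1000
near=(abs(X)<70)&(abs(Y)<75)
def ext(nm,m):
    print(nm,m.sum(),"x",np.round(np.percentile(X[m],[0,.5,99.5,100]),1),"y",np.round(np.percentile(Y[m],[0,.5,99.5,100]),1))
ext("packtop",near&(Z>266)&(Z<276)&(abs(X)<22)); ext("rim",near&(Z>62)&(Z<69)); ext("plate",near&(Z>4)&(Z<11))
f=near&(Z>170)&(Z<262)&(abs(X)<14)&(Y>10)&(Y<35)
A=np.c_[X[f],Z[f]-220,np.ones(f.sum())]; p=np.linalg.lstsq(A,Y[f],rcond=None)[0]; print("front face y=",p, "tilt deg",np.degrees(np.arctan(p[1])),"yaw dev",np.degrees(np.arctan(p[0])), "res",np.std(Y[f]-A@p),f.sum())
for z in(175,195,215,235,255):
    g=near&(abs(Z-z)<6)&(abs(X)<24)&(Y>8)&(Y<35)
    if g.sum(): print(z,g.sum(),np.median(Y[g]),X[g].min(),X[g].max())
# white screws
I=c["image"].astype(int); n,l,st,ce=cv2.connectedComponentsWithStats(((I.min(-1)>150)&near&(Z<15)).astype(np.uint8))
for i in range(1,n):
    if st[i,4]>15: print("screw",ce[i],X[l==i].mean(),Y[l==i].mean())
E
```

```text
packtop 4969 x [-22.  -17.8  18.8  21.9] y [-17.9 -16.4  19.6  19.8]
rim 1447 x [-31.7 -31.4  34.2  34.5] y [-31.6 -27.   39.6  39.6]
plate 5392 x [-53.8 -53.4  56.1  58.9] y [-57.3 -55.3  61.2  72.1]
front face y= [-1.40719954e-02  1.51230618e-02  1.97772625e+01] tilt deg 0.8664215680187943 yaw dev -0.8062127342614148 res 0.8895819598712496 3248
175 646 18.84467702586259 -17.573982971939973 16.560289454919406
195 57 20.262545738464066 -16.354896826327366 15.848167612461983
215 394 20.266000604338274 -16.902405724542774 16.378834300553677
235 674 20.217923419024523 -23.976439063689565 23.909498046637697
255 1354 19.999666355360546 -23.99760912397031 23.97433744490045
screw [273.43076923 153.32307692] -45.33645280550677 51.88951431500574
screw [364.72413793 153.4137931 ] 48.78755900447136 51.68364816032961
screw [276.14285714 246.28571429] -45.489688185963104 -48.091128635507516
screw [361.175 246.   ] 48.10064227984481 -47.95740638204093
```

Relative to the TCP, the charger centre is at (+1.4,+2.0) mm and the pack at (-0.4,-2.0) mm. The rim edges and screws agree on the charger figure. I'll correct by tool x -0.4 cm and z +0.17 cm, and descend to the straight part of the pocket.

```bash
python3 -m pendant '[[[-0.4,0,0.17,0,0,0,2],[-0.4,2,0.17,0,0,0,2],[-0.4,5,0.17,0,0,0,2],[-0.4,7.5,0.17,0,0,0,2],[-0.4,8.5,0.17,0,0,0,2],[-0.4,8.5,0.17,0,0,0,2],[-0.4,8.5,0.17,0,0,0,2]]]'
python3 -c "
from h import *
go(.587,.145,.0828,-17.2)"
python3 -m pendant '[[[0,0.4,0,0,0,0,2],[0,0.8,0,0,0,0,2],[0,1.2,0,0,0,0,2],[0,1.6,0,0,0,0,2],[0,2,0,0,0,0,2],[0,2.4,0,0,0,0,2],[0,2.4,0,0,0,0,2]]]'
python3 - <<'E'
from h import *
c=cam("scene"); cv2.imwrite("pics/scene3.png",cv2.resize(c["image"][150:330,160:400],(800,600))[...,::-1])
go(.587,.145,.0828,-17.2)
E
```

```text
time: 5.85
tool_pos: [0.5891, 0.1487, 0.1488]
tool_rot: [-1.569, 0.001, -1.87]
contact_force: [-0.3, 0.2, -2.6]
opening: 0.0339
row [ 0.41  6.6  -0.1 ] [-0.002  0.001 -0.001] tcp [0.5891 0.1487 0.1488] q [ 0.12  0.56  1.4  -0.    1.18  0.42] F [-0.3  0.2 -2.6] t 5.85
time: 6.55
tool_pos: [0.5878, 0.1485, 0.1229]
tool_rot: [-1.572, -0.001, -1.87]
contact_force: [-0.2, -0.4, -2.3]
opening: 0.0338
row [0.37 4.05 0.  ] [0.001 0.001 0.   ] tcp [0.5881 0.1485 0.1233] q [ 0.12  0.58  1.43 -0.    1.13  0.42] F [-0.7 -0.2 -2.9] t 6.6
```

View pics/scene3.png

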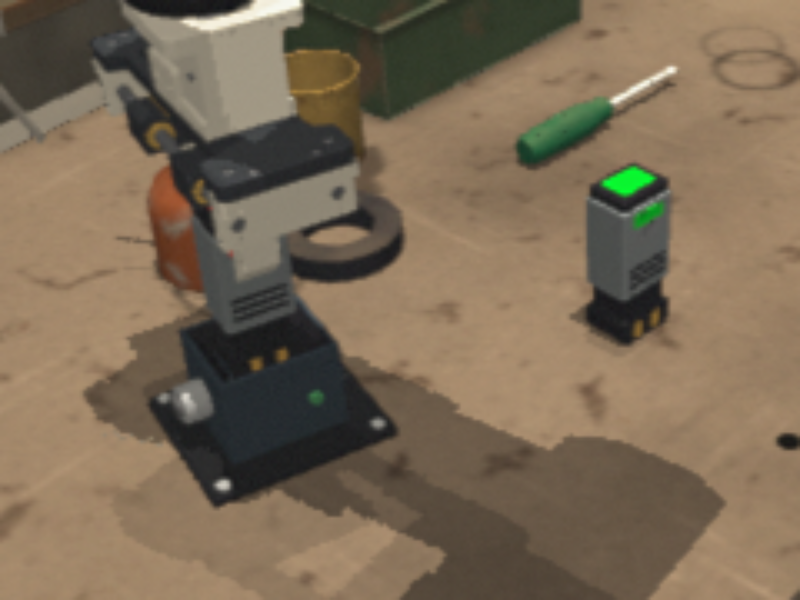

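The pack's black foot is inside the pocket opening (image about (255,350)) with no contact force. I'll push slowly onto the ball.

```bash
python3 -m pendant '[[[0,0.3,0,0,0,0,2],[0,0.6,0,0,0,0,2],[0,0.9,0,0,0,0,2],[0,1.2,0,0,0,0,2],[0,1.5,0,0,0,0,2],[0,1.8,0,0,0,0,2],[0,2.1,0,0,0,0,2],[0,2.1,0,0,0,0,2]]]' 50
python3 -c "
from h import *
go(.587,.145,.0828,-17.2)"
```

```text
time: 7.4
tool_pos: [0.5876, 0.1468, 0.102]
tool_rot: [-1.572, -0.003, -1.87]
contact_force: [-1.2, -6.1, -3.3]
opening: 0.034
row [ 0.19  1.92 -0.01] [0.001 0.001 0.003] tcp [0.5876 0.1468 0.102 ] q [ 0.12  0.61  1.45 -0.    1.09  0.42] F [-1.2 -6.1 -3.3] t 7.4
```

The ball is engaged, pushing back with about 6 N toward -y. I'll push the rest of the way home.

```bash
python3 -m pendant '[[[0,0.3,0,0,0,0,2],[0,0.6,0,0,0,0,2],[0,0.9,0,0,0,0,2],[0,1.2,0,0,0,0,2],[0,1.5,0,0,0,0,2],[0,1.7,0,0,0,0,2],[0,1.9,0,0,0,0,2],[0,2.0,0,0,0,0,2],[0,2.1,0,0,0,0,2],[0,2.1,0,0,0,0,2]]]'
python3 -c "
from h import *
go(.587,.145,.0828,-17.2)"
```

```text
time: 8.4
tool_pos: [0.5884, 0.1488, 0.0828]
tool_rot: [-1.57, 0.0, -1.87]
contact_force: [-1.9, -1.6, 4.9]
opening: 0.0332
row [ 0.4  -0.   -0.03] [-0.001  0.001 -0.   ] tcp [0.5884 0.1488 0.0828] q [0.12 0.63 1.47 0.   1.04 0.42] F [-1.9 -1.6  4.9] t 8.4
```

The pack is at home height, the side force is gone and the floor is starting to react. I'll press slightly, release and retreat.

```bash
python3 -m pendant '[[[0,0.1,0,0,0,0,2],[0,0.1,0,0,0,0,2],[0,0,0,0,0,0,2],[0,0,0,0,0,0,3.6],[0,0,0,0,0,0,5],[0,0,0,0,0,0,7],[0,0,0,0,0,0,7],[0,0,0,0,0,0,7],[0,-1,0,0,0,0,7],[0,-4,0,0,0,0,7],[0,-8,0,0,0,0,7],[0,-12,0,0,0,0,7],[0,-15,0,0,0,0,7],[0,-15,0,0,0,0,7],[0,-15,0,0,0,0,7]]]'
python3 - <<'E'
from h import *
c=cam("scene"); cv2.imwrite("pics/scene4.png",cv2.resize(c["image"][150:330,160:400],(800,600))[...,::-1])
c=cam("wrist"); W=pts(c); Z=W[...,2]; m=(np.hypot(W[...,0]-.588,W[...,1]-.146)<.05)&(Z>.1)&(Z<.14)
print(m.sum(),np.median(Z[m]),cv2.minAreaRect((W[m][:,:2]*1000).astype(np.float32)))
A=np.c_[W[m][:,:2]-W[m][:,:2].mean(0),np.ones(m.sum())]; print("tilt",np.linalg.lstsq(A,Z[m],rcond=None)[0])
go(.587,.145,.2,-17)
E
```

```text
time: 9.9
tool_pos: [0.5884, 0.1486, 0.2327]
tool_rot: [-1.569, 0.001, -1.87]
contact_force: [-0.4, -0.6, -0.8]
opening: 0.0695
2447 0.12016800349031237 ((587.4591064453125, 148.18539428710938), (42.4329833984375, 34.89991760253906), 72.90755462646484)
tilt [-0.01541406 -0.1096776   0.11887646]
row [0.34 3.06 0.05] [ 0.002 -0.002  0.001] tcp [0.5876 0.1485 0.2306] q [ 0.12  0.49  1.28 -0.    1.37  0.42] F [-0.8 -0.1 -0.2] t 10.0
```

View pics/scene4.png

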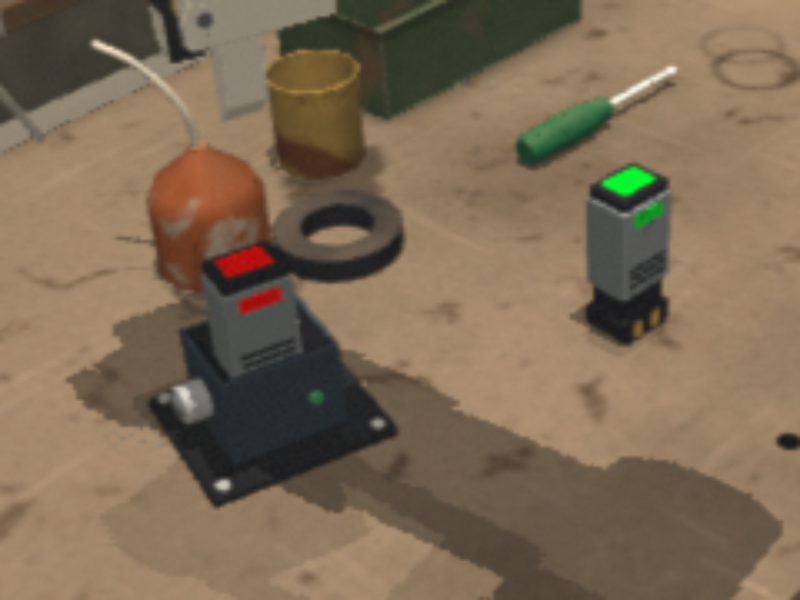

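The scene view shows the red pack seated at (250,310) and the green pack unmoved at (628,250). The tilt fit included side-face pixels, so I'll redo it on the top only and hand in if it is level.

```bash
python3 - <<'E'
from h import *
c=cam("wrist"); W=pts(c); Z=W[...,2]; I=c["image"].astype(int)
m=((np.hypot(W[...,0]-.588,W[...,1]-.146)<.03)&(Z>.114)&(I[...,0]>150)&(I[...,1]<100)).astype(np.uint8)
m=cv2.erode(m,np.ones((3,3)))>0
A=np.c_[W[m][:,:2]-W[m][:,:2].mean(0),np.ones(m.sum())]; p=np.linalg.lstsq(A,Z[m],rcond=None)[0]
print(m.sum(),"tilt,z",p,"centre",W[m].mean(0),"z range",Z[m].min(),Z[m].max())
if abs(p[:2]).max()<.06 and abs(p[2]-.1205)<.003: print("handing in", robot.hand_in())
E
```

```text
762 tilt,z [-0.00051054  0.00915315  0.12101623] centre [0.58757778 0.14710711 0.12101623] z range 0.11861825366886414 0.12318744830509076
the job is handed in; nothing more can be done
handing in None
```

I gripped the red-lit pack, pushed it straight down into the charger past the sprung ball, let go, raised the gripper clear and handed the job in. The clock read about 10 s.

**Push:** With the fingers on the pack, the ball pushed back sideways with about 6 N. That side load dropped to under 2 N at the bottom, as it should once the ball springs into the groove. I did not measure the ball's position directly.

**Last checks before hand-in:**
- **Height:** the pack's top is at 0.120–0.121 m. It should be 0.120 m when fully home.
- **Tilt:** about 0.5°. An earlier fit gave about 6°, most likely because it included side-face pixels; I redid it on the top light only.
- **Centring:** the pack is within about 2 mm of the measured charger centre.
- **Green pack:** it looked upright and unmoved in the last scene picture. I did not re-measure its position.

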